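# Lay a gearbox housing on its back against the bench stop

### The arm

A 7-joint arm with a two-finger parallel gripper is mounted at the origin on the work surface. World frame = base frame: x ahead of the robot, y to its left, z up, the work surface at z = 0. Lengths are in m, angles in degrees, forces in N, time in s.
With the tool pointing down it reaches from about 0.425 to 0.95 m from the base axis. Payload 16.7 kg.
Tool frame: the origin (TCP) lies on the centre line of the jaws, within the pads' length; the fingertips stand 14 mm ahead of it and the grasp point (between the pads) lies 5 mm behind it; z points along the fingers, y is the direction in which the jaws open and shut (so a half turn about z gives the same grasp; the last joint's range is limited). The gripper opens to 94 mm and grips with 3 to 60 N. Pads are 16 mm wide; open, the fingers measure 119 mm over their backs; the gripper's body (75 mm by 177 mm) begins 78 mm behind the grasp point.
Start: joints at [68.784, 24.414, 4.234, 92.017, -1.954, 63.644, -3.845], TCP at [0.148, -0.659, 0.189] pointing down, gripper open.
Joint ranges: [-163.25, 163.25], [-28.42, 122.38], [-70.27, 78.77], [12.13, 141.07], [-58.53, 238.53], [9.26, 117.41], [-156.51, 156.51]. Speed limits (degrees/s): [108.29, 108.29, 136.94, 136.94, 172.46, 172.46, 172.46].

### API

Orientations are given as a 3x3 rotation matrix whose columns are the frame's x, y, z axes.
In Python, from station import manip, get_image, camera_params gives the robot as it stands.
- The arm moves only by the shell command python3 -m crank 'ROWS' [FORCE]. ROWS is JSON, a list of rows, each a list of 7 numbers: the shift along the tool's x, y, z in mm, then the turn, a rotation vector about the tool's x, y, z in rad, then the finger opening in mm, from 0 to 94. In form: [[x, y, z, rx, ry, rz, gripper], ...]. A call has 1 to 12 rows; each row is the pose to reach, as a shift and turn from the pose commanded when the call began, along the tool's axes at that moment; what a row does not reach only later rows make up. A row lasts 1/8 s, in which the tool goes at most 62.5 mm and 10.7 degrees, less where a joint would pass 70% of its speed; a pose out of reach is approached as far as the arm can. A call with a gripper value outside its range is refused whole. The fingers move at their own pace and stop on an object; FORCE is the grip in N (left out, the last holds). Time passes only in rows, so rows that repeat a pose let the fingers close. It gives the time, the measured TCP pose, the force and the opening at its end, in the units of the state.
- manip.get_obs(): the state, without advancing time (a new reading comes with each control period).
- get_image(name): name is "scene" or "top" or "wrist"; returns (picture, depth): 400x640x3 uint8, blue, green, red; 400x640 float32, m along the optical axis (not along the pixel's ray), 0 where there is no reading.
- camera_params(name): a dict with "fx", "fy", "cx", "cy" (pixels), "extrinsics" (4x4, takes a point from world to camera coordinates). Camera axes: x right, y up, looking along -z (the intrinsics and any distortion apply to the point x, -y, -z); pixel columns grow to the right and rows downward; lengths in m; the calibration is good to about 2 mm. A picture is of the moment at which its call begins: read the wrist's pose just before it. camera_params takes no time and is no camera call; for the wrist camera it gives the pose at the moment of the call.
- manip.hand_in(): hands the job in, once; it reports no verdict.
The state is a dict: "clock": time; "joints": joint angles; "dq": joint speeds; "effort": joint torques, N m; "ee_pos": TCP position; "orientation": TCP orientation; "wrist_force": force on the tool from outside, world axes, zero at the start; "torque": the same for the moment, N m; "grip_width": finger opening in m.
Only numpy, scipy, OpenCV 4.12 (cv2) and the standard library are available. Lean on these libraries where they do the work, as an engineer would, in place of code of your own. Each camera call takes 0.05 s, during which the arm holds its last target.

### The job

The grey gearbox housing half is standing on its long side. Push it over onto its back so that its open side faces up, then push it along the bench until its leading long side lies flush along the low metal stop rail, with no part of that side past the rail's ends. Only push it with the fingers, never grip it or lift it off the bench, and leave the gear, the cup and the mouse where they are.

Things in the scene. Friction and masses are not known exactly. Their poses are not given: they have to be found in the camera images.
- housing: Loose grey plastic gearbox half, an open-faced box 150 x 110 x 45 deep, walls 5, 0.3-0.55 kg, with bosses and an ivory gear below its rim. Starts standing on a 150 x 45 side. Origin: centre of that side. Own axes: x from the open face (x=-22.5) to the closed back (x=+22.5), y along its length, z up its 110 height. Pushing its top rim some 40 along its +x tips it onto its back; it is then 45 tall.
- housing_foot (a point): Middle of the long edge between the closed back and the side it stands on at the start, (22.5, 0, 0) in the housing's axes: the edge it turns over. It stays on the bench standing and lying. Lying, the side at this edge is the trailing one, 110 from the leading side.
- housing_end_a (a point): Point on the housing's z=110 side, which is on top at the start and is the leading side, nearest the rail, once it lies on its back: at its +y end, mid-depth, (0, 75, 110). Height 110 standing, 22.5 lying on its back.
- housing_end_b (a point): The same at the other end of that side: (0, -75, 110).
- rail: Stop rail, a low aluminium bar fixed to the bench, 500 long, 30 wide, 18 tall. Origin: centre of its underside; x along it, y across it. Its face at y=-15 looks at the housing, which must lie against it. The housing stands on the -y side, its back roughly towards the rail (up to 36 degrees askew); once it is tipped over a gap of at least 30 is left.
- gear: Bystander: loose ivory plastic gear lying flat, 77 across, 9 thick with a hub 20 tall. Origin: centre of its underside.
- cup: Bystander: black cup with a white lid, 82 across, 103 tall. Origin: centre of its underside.
- mouse: Bystander: black computer mouse, 105 x 60 x 34 tall. Origin: centre of its underside.
Not all that is in view belongs to the job. Of the things that look like the housing, take the one that is farthest to the robot's left at the start.

How it is judged:
By the outcome, as a careful person would: the job done as asked, in the order asked, and still so for the second after the job is handed in, with the robot touching nothing.
It also fails if it takes over 56 s, if anything falls off the work surface, if the arm or the gripper's body presses on something with over 40 N, if the wrist force passes 120 N, or if a joint passes its speed limit or range.

## Working session

There is one attempt and no reset: what is moved stays moved. The work goes in short steps, Python scripts to look and compute and a shell command to move; the robot and the scene stay as the last step left them, time stands still between calls to the robot, and variables do not carry over. Pictures are saved under pics/ and viewed, and the job is handed in when it is done.

```bash
mkdir -p pics; ls; python3 - <<'E'
from station import manip,get_image,camera_params
import cv2,numpy as np
for n in ("scene","top"):
    p,d=get_image(n); cv2.imwrite(f"pics/{n}0.png",p); np.save(f"pics/{n}0.npy",d)
    c=camera_params(n); print(n,{k:(np.round(v,3).tolist() if k=="extrinsics" else v) for k,v in c.items()})
o=manip.get_obs(); print(o)
E
```

```text
pics
scene {'fx': 390.07873886119876, 'fy': 390.07873886119876, 'cx': 326.8758800800612, 'cy': 192.66489120416293, 'extrinsics': [[-0.7, 0.714, -0.008, 0.422], [-0.424, -0.407, 0.809, 0.146], [0.574, 0.57, 0.588, -1.317], [0.0, 0.0, 0.0, 1.0]]}
top {'fx': 455.24528385910196, 'fy': 455.24528385910196, 'cx': 311.44376465619433, 'cy': 197.36429918595425, 'extrinsics': [[-0.008, -1.0, -0.005, -0.019], [0.985, -0.009, 0.17, -0.571], [-0.17, -0.003, 0.985, -1.238], [0.0, 0.0, 0.0, 1.0]]}
{'clock': 0.1, 'joints': array([68.78445298, 24.44575148,  4.23212436, 92.04697274, -1.95493282,
       63.64251005, -3.84484104]), 'dq': array([ 0.02911767, -0.08141499,  0.08987112, -0.0144494 , -0.0139435 ,
       -0.02078954, -0.03497725]), 'effort': array([ 9.00343090e-03, -9.37455010e+01,  3.67648177e+00, -4.55037940e+01,
       -4.87054931e-02,  1.68126152e-02,  1.07969363e-04]), 'ee_pos': array([ 0.14770576, -0.65823685,  0.18806199]), 'orientation': array([[ 9.75738828e-01,  2.18937543e-01, -3.02228591e-04],
       [ 2.18937743e-01, -9.75738256e-01,  1.05842159e-03],
       [-6.31677760e-05, -1.09891229e-03, -9.99999394e-01]]), 'wrist_force': array([-0.9799993 ,  0.01855501,  0.4926551 ]), 'torque': array([-0.00053661,  0.01450429, -0.01011955]), 'grip_width': 0.0942408283072389}
```

View pics/scene0.png

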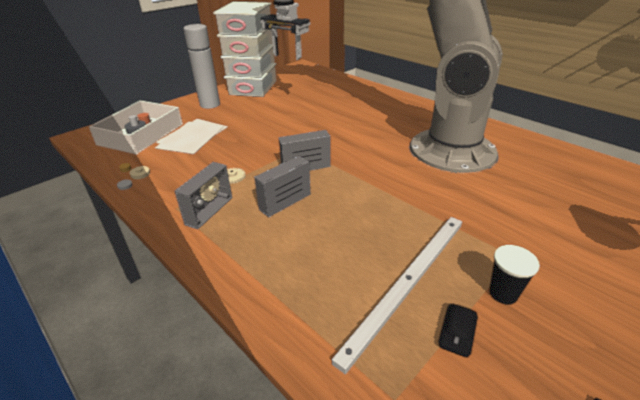

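View pics/top0.png

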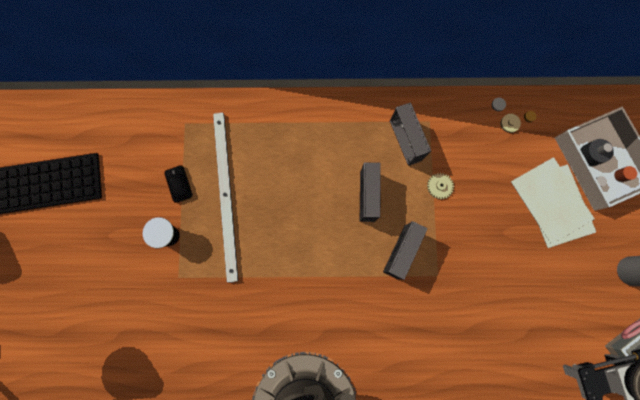

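The look-alikes in top are at (410,133), (371,192) and (405,251). Image left is the robot's left (+y), so (371,192) fits. I'll confirm this in a crop and measure it.

```bash
cat > h.py <<'E'
import numpy as np,cv2
from station import manip,get_image,camera_params
def pt(n,u,v,z):
    "world point at pixel on plane height z"
    c=camera_params(n);E=c["extrinsics"];R=E[:3,:3];t=E[:3,3]
    o=-R.T@t; r=R.T@np.array([(u-c["cx"])/c["fx"],-(v-c["cy"])/c["fy"],-1.])
    return o+r*(z-o[2])/r[2]
def cloud(n,d):
    c=camera_params(n);E=c["extrinsics"];R=E[:3,:3];t=E[:3,3]
    v,u=np.mgrid[0:400,0:640]
    P=np.stack([(u-c["cx"])/c["fx"]*d,-(v-c["cy"])/c["fy"]*d,-d],-1)
    return (P-t)@R
def proj(n,p):
    c=camera_params(n);E=c["extrinsics"];q=E[:3,:3]@np.array(p)+E[:3,3]
    return c["cx"]+c["fx"]*q[0]/-q[2], c["cy"]-c["fy"]*q[1]/-q[2]
def crop(p,x0,y0,x1,y1,s,f): cv2.imwrite(f,cv2.resize(p[y0:y1,x0:x1],None,fx=s,fy=s,interpolation=cv2.INTER_CUBIC))
E
python3 - <<'E'
from h import *
p=cv2.imread("pics/top0.png"); crop(p,335,90,465,290,3,"pics/topc.png")
s=cv2.imread("pics/scene0.png"); crop(s,160,110,360,240,4,"pics/scenec.png")
d=np.load("pics/top0.npy");C=cloud("top",d)
for nm,(u0,v0,u1,v1) in dict(A=(355,155,388,228),B=(385,100,432,168),Cc=(383,220,430,284)).items():
    q=C[v0:v1,u0:u1].reshape(-1,3); dd=d[v0:v1,u0:u1].ravel()>0
    q=q[dd&(q[:,2]>.095)&(q[:,2]<.13)]
    r=cv2.minAreaRect((q[:,:2]*1000).astype(np.float32)); print(nm,len(q),np.median(q[:,2]),r)
q=C[110:285,205:245].reshape(-1,3);q=q[(q[:,2]>.01)&(q[:,2]<.03)]
print("rail",cv2.minAreaRect((q[:,:2]*1000).astype(np.float32)),np.median(q[:,2]))
print("railends",pt("top",219,114,.018),pt("top",232,282,.018),"gear",pt("top",441,187,.01))
print("mat z",np.median(C[180:230,290:340].reshape(-1,3),0))
E
```

```text
A 941 0.11042899791908763 ((580.3391723632812, -185.51416015625), (46.0351676940918, 149.74928283691406), 86.75432586669922)
B 884 0.11034696116454518 ((749.0703125, -305.5925598144531), (150.54542541503906, 47.709442138671875), 19.786157608032227)
Cc 1022 0.1101655478906894 ((418.052734375, -276.9794921875), (46.314483642578125, 150.21438598632812), 62.742576599121094)
rail ((586.6753540039062, 230.4530792236328), (496.8887939453125, 90.26663970947266), 1.898816704750061) 0.018364223206945387
railends [0.83162237 0.2512621  0.018     ] [0.33664897 0.20155248 0.018     ] gear [ 0.60467993 -0.4022444   0.01      ]
mat z [ 0.55705882 -0.03127211  0.00116936]
```

View pics/topc.png

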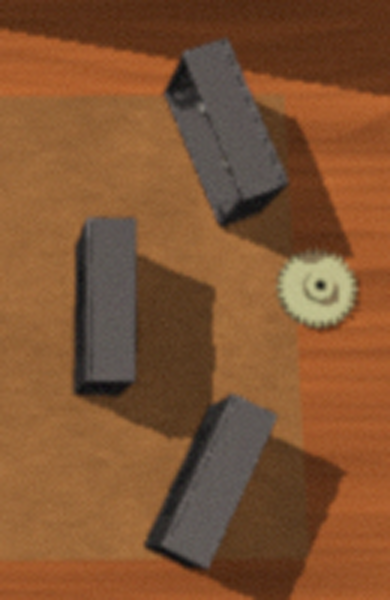

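View pics/scenec.png

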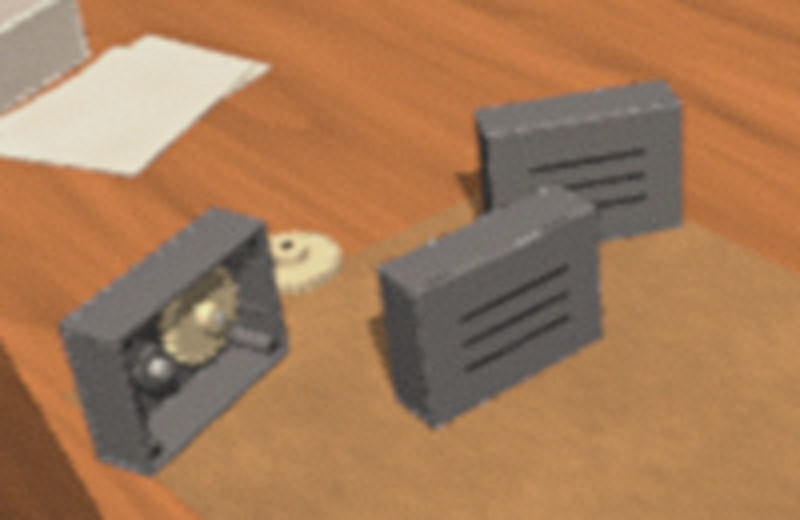

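A is the target: it is leftmost (y about -186, against -306 and -277), and its slotted closed back faces the rail. Next I'll refine the rail and work out the approach.

```bash
cat >> h.py <<'E'
def go(x,y,z,yaw,o=None):
    "row for TCP target (mm) with tool y axis at yaw deg, z down; from current measured pose"
    from scipy.spatial.transform import Rotation as Ro
    o=o or manip.get_obs(); R=o["orientation"]; p=o["ee_pos"]*1000
    a=np.radians(yaw); yt=np.array([np.cos(a),np.sin(a),0]); zt=np.array([0,0,-1.]); T=np.column_stack([np.cross(yt,zt),yt,zt])
    print("row",np.round(R.T@(np.array([x,y,z])-p),1),np.round(Ro.from_matrix(R.T@T).as_rotvec(),3))
E
python3 - <<'E'
from h import *
d=np.load("pics/top0.npy");C=cloud("top",d);p=cv2.imread("pics/top0.png")
m=np.zeros((400,640),np.uint8); m[105:290,210:242]=1
g=(p.min(2)>140)&(m>0)
q=C[g]; r=cv2.minAreaRect((q[:,:2]*1000).astype(np.float32)); print(g.sum(),r)
crop(p,195,100,255,295,3,"pics/rail.png")
go(576,-258,260,-3.25)
E
```

```text
1619 ((543.635986328125, 205.00379943847656), (562.9229125976562, 218.44398498535156), 29.16585922241211)
row [ 505.5 -296.8  -71.6] [-1.000e-03 -1.000e-03 -1.293e+00]
```

View pics/rail.png

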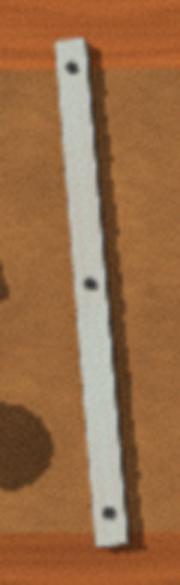

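The crop shows the rail's housing-side edge running from (223,113) to (237,282) in full-picture pixels. Now I'll move the arm over behind the housing.

```bash
python3 - <<'E'
from h import *
a=pt("top",223.3,113,.018);b=pt("top",237,281.7,.018);print(a,b,np.degrees(np.arctan2(a[1]-b[1],a[0]-b[0])),np.linalg.norm(a-b))
a=pt("top",218.7,122.3,.018);b=pt("top",231.3,271,.018);print(a,b,np.degrees(np.arctan2(a[1]-b[1],a[0]-b[0])),pt("top",225,194.7,.018))
E
python3 -m crank '[[0,0,-60,0,0,0,94],[50,-30,-72,0,0,-0.15,94],[105,-60,-72,0,0,-0.3,94],[160,-92,-72,0,0,-0.45,94],[210,-122,-72,0,0,-0.6,94],[262,-153,-72,0,0,-0.75,94],[312,-183,-72,0,0,-0.9,94],[362,-213,-72,0,0,-1.05,94],[412,-243,-72,0,0,-1.2,94],[460,-270,-72,0,0,-1.293,94],[505,-297,-72,0,0,-1.293,94],[505,-297,-72,0,0,-1.293,94]]'
python3 -c "
from h import *
go(577,-250,111,-3.25)"
```

```text
[0.83463758 0.23845496 0.018     ] [0.33736569 0.18751744 0.018     ] 5.8486327506699824 0.49987395446737487
[0.80566313 0.25146691 0.018     ] [0.36716828 0.2041912  0.018     ] 6.1534953048772945 [0.58594603 0.22729899 0.018     ]
clock: 1.6
ee_pos: [0.578, -0.2539, 0.2601]
orientation: [[0.051, 0.999, 0.0], [0.999, -0.051, 0.002], [0.002, -0.0, -1.0]]
wrist_force: [-0.6, -0.8, -0.3]
grip_width: 0.0939
row [  3.5  -1.1 149.1] [-0.    -0.002  0.006]
```

```bash
python3 -m crank '[[0,0,50,0,0,0.006,94],[0,0,100,0,0,0.006,94],[0,0,135,0,0,0.006,94],[0,0,149,0,0,0.006,94],[0,0,149,0,0,0.006,94]]'
python3 - <<'E'
from h import *
p,d=get_image("scene"); crop(p,160,80,360,240,4,"pics/s1.png")
go(577,-250,111,-3.25)
E
```

```text
clock: 2.22
ee_pos: [0.5752, -0.2585, 0.1115]
orientation: [[0.063, 0.998, -0.001], [0.998, -0.063, 0.0], [0.0, -0.001, -1.0]]
wrist_force: [-0.6, 0.3, -0.1]
grip_width: 0.0937
row [8.6 0.6 1.6] [ 0.001  0.    -0.007]
```

View pics/s1.png

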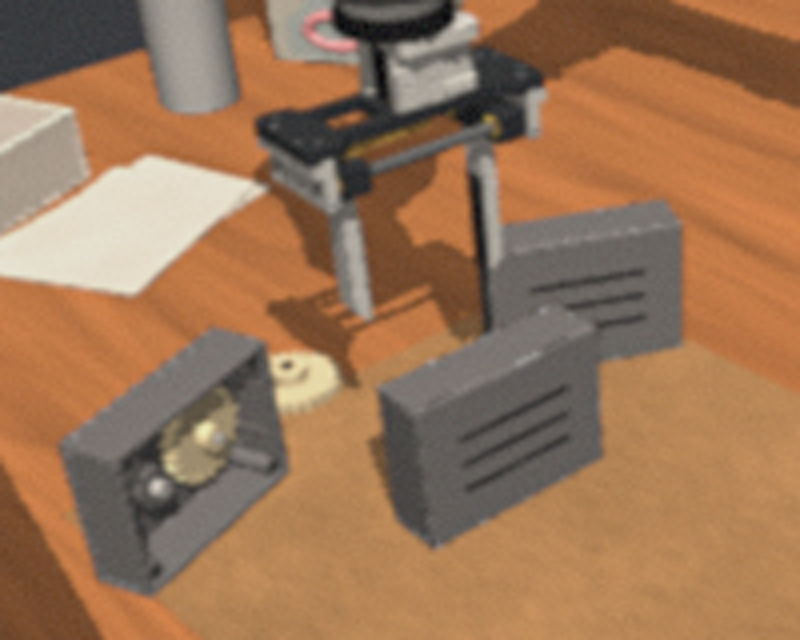

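The fingers sit behind the housing (crop (365,310) and (490,320)), straddling its middle. I'll push gently into contact.

```bash
python3 -m crank '[[12,1,1,0,0,-0.004,94],[24,1,1,0,0,-0.007,94],[32,1,1,0,0,-0.007,94],[38,1,1,0,0,-0.007,94],[43,1,1,0,0,-0.007,94],[48,1,1,0,0,-0.007,94],[53,1,1,0,0,-0.007,94],[58,1,1,0,0,-0.007,94],[63,1,1,0,0,-0.007,94]]'
python3 - <<'E'
from h import *
p,d=get_image("scene"); crop(p,160,80,360,240,4,"pics/s2.png")
E
```

```text
clock: 3.4
ee_pos: [0.5805, -0.1951, 0.1107]
orientation: [[0.056, 0.998, -0.0], [0.998, -0.056, 0.0], [0.0, -0.0, -1.0]]
wrist_force: [0.5, 0.0, -1.0]
grip_width: 0.0942
```

View pics/s2.png

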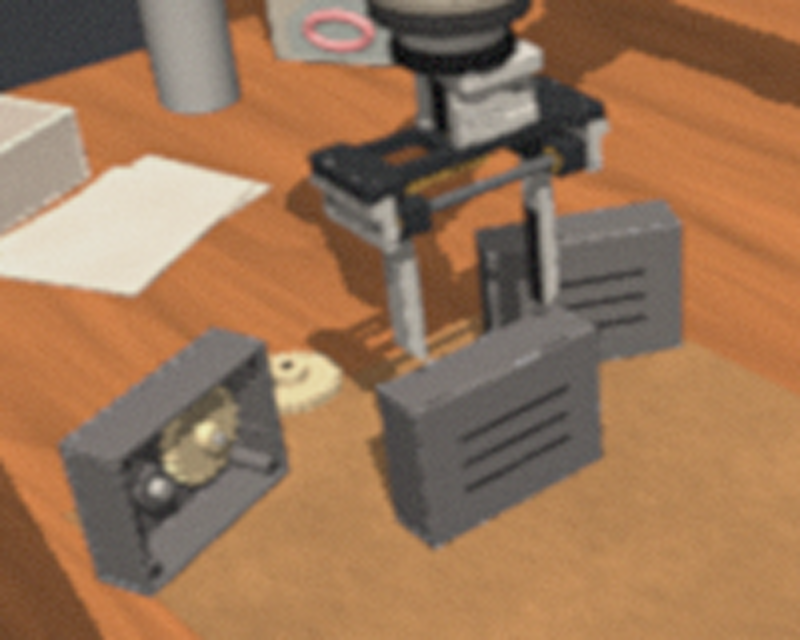

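The housing hasn't moved and there is no force, though my estimate says the fingers should have touched it. I'll check the housing pose with the scene camera.

```bash
python3 - <<'E'
from h import *
p,d=get_image("scene");C=cloud("scene",d)
# top surface points of A
m=np.zeros((400,640),bool);m[150:220,250:315]=1
q=C[m]; k=(q[:,2]>.10)&(q[:,2]<.12)&(abs(q[:,0]-.58)<.1)&(q[:,1]>-.24)&(q[:,1]<-.14); q=q[k]
print(len(q),cv2.minAreaRect((q[:,:2]*1000).astype(np.float32)))
c=np.array([.5803,-.1855,.110]);ex=np.array([.0567,.9984,0]);ey=np.array([.9984,-.0567,0])
for a in(-.0225,.0225):
  for b in(-.075,.075): print(a,b,np.round(proj("scene",c+a*ex+b*ey),1),np.round(proj("top",c+a*ex+b*ey),1))
o=manip.get_obs();R=o["orientation"]
for s in(-1,1): print("tip",np.round(proj("scene",o["ee_pos"]+R@[0,s*.053,.014]),1),np.round(proj("top",o["ee_pos"]+R@[0,s*.053,.014]),1))
p2,d2=get_image("top");crop(p2,320,130,460,250,5,"pics/t2.png")
C2=cloud("top",d2);print(np.round(C2[192,355:390:2]*1000).tolist())
E
```

```text
687 ((582.80517578125, -184.1654052734375), (49.26495361328125, 150.14285278320312), 86.7349853515625)
-0.0225 -0.075 [298.8 155. ] [379.  217.4]
-0.0225 0.075 [253.2 175.4] [380.3 162.8]
0.0225 -0.075 [309.3 161.2] [362.2 216.6]
0.0225 0.075 [263.3 182.7] [363.8 162. ]
tip [295.6 163.9] [373.6 209.4]
tip [263.6 178.7] [374.5 171.3]
[[594.0, -152.0, 0.0], [594.0, -157.0, 1.0], [593.0, -163.0, 2.0], [585.0, -164.0, 45.0], [574.0, -163.0, 105.0], [573.0, -168.0, 112.0], [574.0, -174.0, 108.0], [573.0, -179.0, 112.0], [549.0, -168.0, 239.0], [503.0, -138.0, 494.0], [497.0, -138.0, 525.0], [494.0, -139.0, 543.0], [489.0, -138.0, 569.0], [487.0, -140.0, 579.0], [485.0, -141.0, 590.0], [484.0, -144.0, 595.0], [483.0, -147.0, 598.0], [482.0, -148.0, 607.0]]
```

View pics/t2.png

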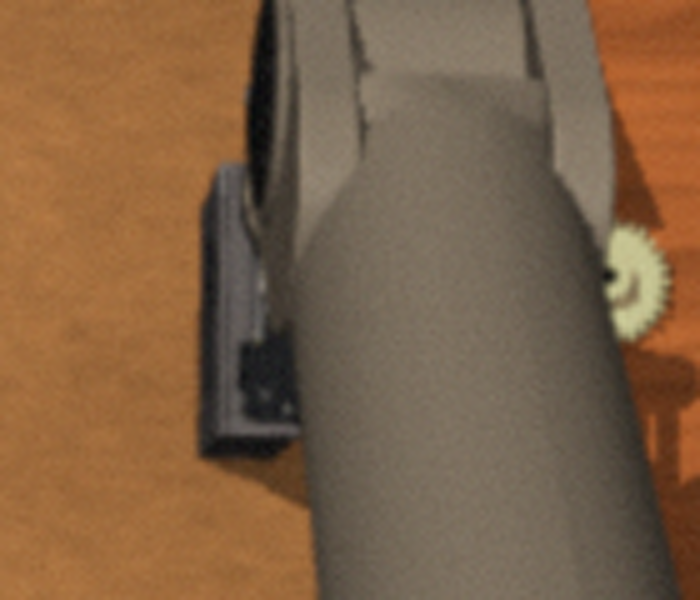

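```bash
python3 - <<'E'
from h import *
o=manip.get_obs();R=o["orientation"];print(o["ee_pos"],o["wrist_force"],o["joints"],o["clock"])
p,d=get_image("scene");C=cloud("scene",d)
for z in(-.08,-.06,-.04,-.02,0,.014):
  for s in(-1,1): print(z,s,np.round(proj("scene",o["ee_pos"]+R@[0,s*.053,z]),1))
for u,v in [(259,150),(261,155),(262,160),(263,164),(264,167),(265,169),(265,172),(267,174),(268,177),(295,140),(296,150),(297,154)]: print(u,v,np.round(C[v,u]*1000))
crop(p,235,100,325,220,6,"pics/s3.png")
E
```

```text
[ 0.58053586 -0.19512878  0.11071287] [ 0.17127786  0.10448652 -0.12207484] [ 29.91308016  24.71323934 -22.25875343 103.32088526  11.26436864
  54.13807755  -0.32472257] 3.55
-0.08 -1 [293.5 133. ]
-0.08 1 [259.5 146.7]
-0.06 -1 [294.  139.8]
-0.06 1 [260.4 153.8]
-0.04 -1 [294.4 146.5]
-0.04 1 [261.3 160.8]
-0.02 -1 [294.8 153.1]
-0.02 1 [262.1 167.5]
0 -1 [295.3 159.5]
0 1 [262.9 174.1]
0.014 -1 [295.5 163.9]
0.014 1 [263.5 178.6]
259 150 [ 641. -192.  187.]
261 155 [ 639. -188.  174.]
262 160 [ 639. -187.  160.]
263 164 [ 636. -188.  147.]
264 167 [ 636. -186.  139.]
265 169 [ 630. -191.  128.]
265 172 [ 623. -203.  110.]
267 174 [ 625. -192.  110.]
268 177 [ 630. -182.  108.]
295 140 [ 531. -184.  175.]
296 150 [ 531. -182.  145.]
297 154 [ 528. -183.  132.]
```

View pics/s3.png

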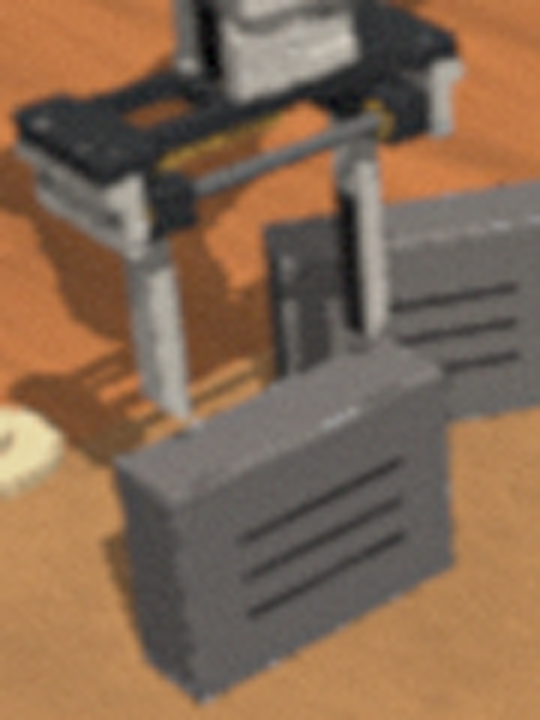

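```bash
python3 - <<'E'
from h import *
R=np.array([[0.063, 0.998, 0],[0.998, -0.063, 0.0],[0,0,-1.0]]).T.T
R=np.column_stack([[.063,.998,0],[.998,-.063,0],[0,0,-1]])
for z in(-.04,-.03,-.02,-.01,0,.014):
  for s in(-1,1): print(z,s,np.round((np.array(proj("scene",np.array([.5752,-.2585,.1115])+R@[0.008,s*.055,z]))-[160,80])*4,1))
E
```

```text
-0.04 -1 [491.7 234.3]
-0.04 1 [355.1 289.2]
-0.03 -1 [492.8 247.2]
-0.03 1 [357.  302.6]
-0.02 -1 [493.8 260. ]
-0.02 1 [358.9 315.8]
-0.01 -1 [494.9 272.6]
-0.01 1 [360.8 328.8]
0 -1 [495.9 285.1]
0 1 [362.7 341.7]
0.014 -1 [497.4 302.4]
0.014 1 [365.3 359.5]
```

```bash
python3 - <<'E'
from h import *
p,d=get_image("wrist");cv2.imwrite("pics/w1.png",p)
o=manip.get_obs();R=o["orientation"]
for z in (-.03,-.02,-.01,0,.014):
  for s in(-1,1): print(z,s,np.round(proj("wrist",o["ee_pos"]+R@[0,s*.047,z])))
E
```

```text
-0.03 -1 [245. 250.]
-0.03 1 [394. 250.]
-0.02 -1 [248. 244.]
-0.02 1 [390. 244.]
-0.01 -1 [252. 238.]
-0.01 1 [387. 238.]
0 -1 [255. 233.]
0 1 [383. 233.]
0.014 -1 [259. 227.]
0.014 1 [380. 227.]
```

View pics/w1.png

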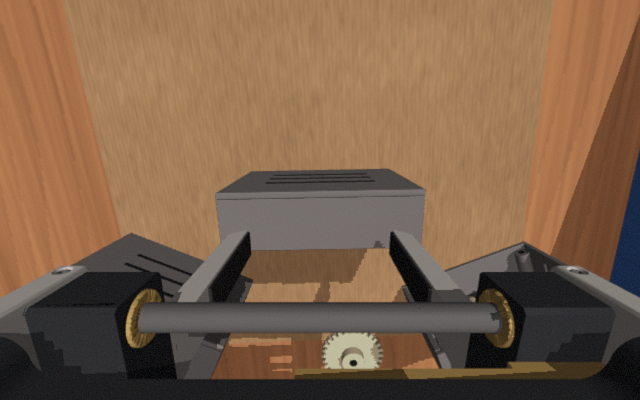

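The wrist view shows the finger ends at about (250,232) and (393,232), in front of the housing's top. They are above it, at roughly z 0.125, so the open fingertips end about 15 mm behind the TCP rather than 14 mm ahead. I'll back off, check the finger length, and lower.

```bash
python3 -m crank '[[-20,0,0,0,0,0,94],[-40,0,0,0,0,0,94],[-50,0,0,0,0,0,94],[-50,0,0,0,0,0,94]]'
python3 - <<'E'
from h import *
o=manip.get_obs();R=o["orientation"];print(o["ee_pos"])
p,d=get_image("wrist");crop(p,180,180,460,300,2.8,"pics/w2.png")
C=cloud("wrist",d)
L=(C-o["ee_pos"])@R*1000
k=(d>0)&(L[...,2]<40)&(abs(L[...,0])<15)&(abs(L[...,1])<70)&(L[...,2]>-70)
q=L[k];print(len(q))
for s in(-1,1):
    z=q[q[:,1]*s>0]; i=np.argsort(z[:,2])[-6:]; print(np.round(z[i],1).tolist(), np.percentile(z[:,2],[1,50,99]))
E
```

```text
clock: 4.15
ee_pos: [0.5773, -0.2466, 0.1105]
orientation: [[0.058, 0.998, -0.0], [0.998, -0.058, 0.0], [0.0, -0.0, -1.0]]
wrist_force: [-0.7, 1.0, -0.1]
grip_width: 0.0937
[ 0.57730897 -0.2466436   0.1104982 ]
3168
[[-1.4, -46.8, -16.4], [9.4, -48.8, -16.3], [0.6, -46.7, -16.0], [9.2, -48.3, -15.9], [-1.0, -46.9, -15.7], [7.7, -48.4, -15.6]] [-69.74703295 -49.9390891  -17.39605716]
[[-1.2, 47.4, -16.6], [0.2, 47.4, -16.5], [9.5, 48.8, -16.5], [9.4, 49.5, -16.4], [8.0, 48.9, -16.3], [0.5, 47.5, -15.7]] [-69.6957498  -49.98293883 -17.34298733]
```

View pics/w2.png

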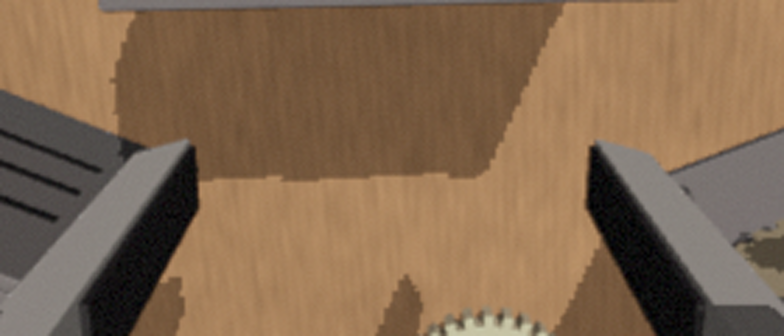

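The depth data confirms that both fingertips end 15 mm behind the TCP, with the front face at x = +9. I'll lower 30 mm and push slowly.

```bash
python3 -m crank '[[0,0,15,0,0,0,94],[0,0,30,0,0,0,94],[10,0,30,0,0,0,94],[20,0,30,0,0,0,94],[25,0,30,0,0,0,94],[30,0,30,0,0,0,94],[34,0,30,0,0,0,94],[38,0,30,0,0,0,94],[42,0,30,0,0,0,94]]'
python3 - <<'E'
from h import *
p,d=get_image("scene"); crop(p,160,80,360,240,4,"pics/s4.png")
E
```

```text
clock: 5.32
ee_pos: [0.58, -0.2032, 0.0807]
orientation: [[0.056, 0.998, 0.0], [0.998, -0.056, 0.0], [0.0, 0.0, -1.0]]
wrist_force: [-0.1, -0.4, 0.0]
grip_width: 0.0941
```

View pics/s4.png

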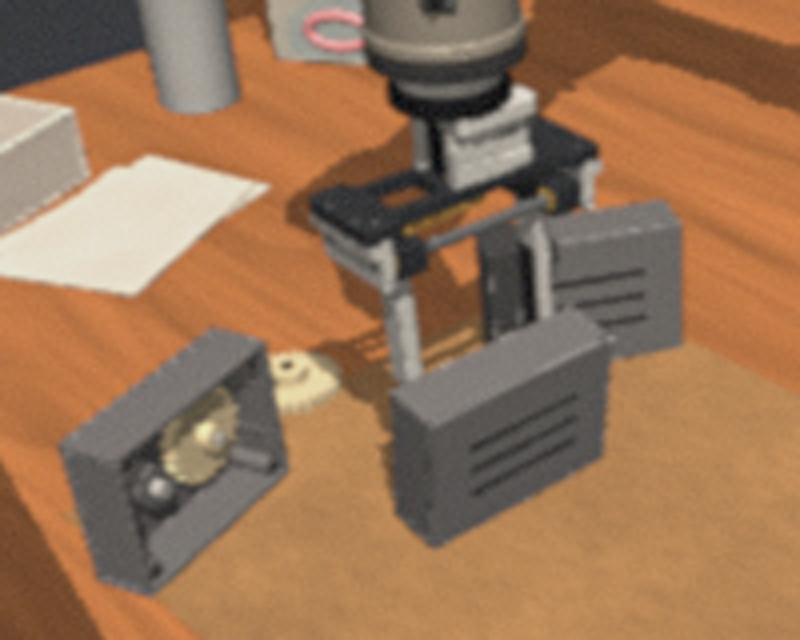

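The housing has started to lean: its top corner moved from (382,390) to (393,395) while its foot stayed at (432,545). I'll continue.

```bash
python3 -m crank '[[5,0,0,0,0,0,94],[10,0,0,0,0,0,94],[15,0,0,0,0,0,94],[20,0,0,0,0,0,94],[25,0,0,0,0,0,94],[30,0,0,0,0,0,94],[34,0,0,0,0,0,94],[34,0,0,0,0,0,94],[34,0,0,0,0,0,94],[34,0,0,0,0,0,94]]'
python3 - <<'E'
from h import *
p,d=get_image("scene"); crop(p,160,80,360,240,4,"pics/s5.png")
E
```

```text
clock: 6.62
ee_pos: [0.5819, -0.1697, 0.0807]
orientation: [[0.056, 0.998, -0.0], [0.998, -0.056, 0.0], [0.0, -0.0, -1.0]]
wrist_force: [0.0, 0.2, -0.3]
grip_width: 0.0938
```

View pics/s5.png

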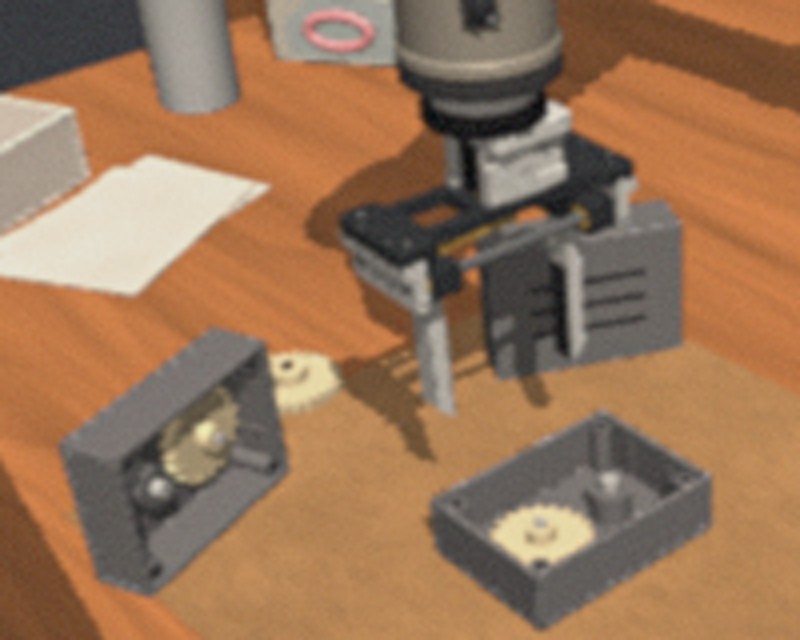

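It lies on its back with the open side up: rim corners at crop (600,415), (712,480), (545,570) and (435,520). I'll back off and measure the lying pose.

```bash
python3 -m crank '[[-20,0,0,0,0,0,94],[-40,0,0,0,0,0,94],[-55,0,0,0,0,0,94],[-55,0,0,0,0,0,94]]'
python3 - <<'E'
from h import *
p,d=get_image("scene"); C=cloud("scene",d)
k=(d>0)&(C[...,2]>.035)&(C[...,2]<.055)&(abs(C[...,0]-.59)<.13)&(C[...,1]>-.185)&(C[...,1]<0)
q=C[k];print(len(q),cv2.minAreaRect((q[:,:2]*1000).astype(np.float32)))
p,d=get_image("top"); C=cloud("top",d);crop(p,300,130,460,250,5,"pics/t3.png")
k=(d>0)&(C[...,2]>.035)&(C[...,2]<.055)&(abs(C[...,0]-.59)<.13)&(C[...,1]>-.185)&(C[...,1]<0)
q=C[k];print(len(q),cv2.minAreaRect((q[:,:2]*1000).astype(np.float32)))
o=manip.get_obs();print(o["ee_pos"])
E
```

```text
clock: 7.18
ee_pos: [0.5784, -0.2264, 0.0805]
orientation: [[0.059, 0.998, -0.0], [0.998, -0.059, -0.0], [-0.0, -0.0, -1.0]]
wrist_force: [0.1, -0.0, 0.3]
grip_width: 0.094
668 ((585.46240234375, -106.25480651855469), (114.88842010498047, 152.6309051513672), 88.30638122558594)
456 ((583.7300415039062, -107.70326232910156), (108.73016357421875, 151.62918090820312), 88.55457305908203)
[ 0.57883792 -0.22414472  0.08061761]
```

View pics/t3.png

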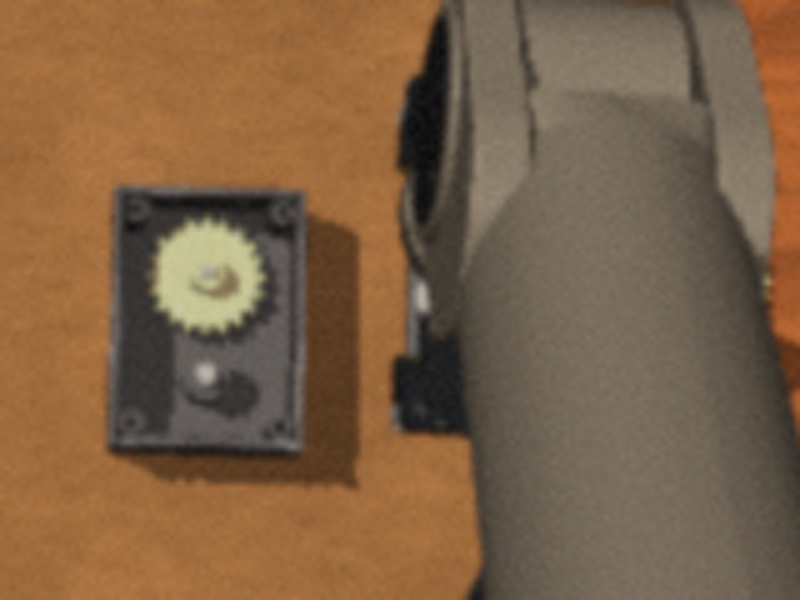

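```bash
python3 -m crank '[[0,0,30,0,0,-0.015,94],[0,0,55,0,0,-0.025,94],[0,0,75,0,0,-0.03,94],[0,0,80,0,0,-0.03,94],[0,0,80,0,0,-0.03,94],[0,0,80,0,0,-0.03,94]]'
python3 - <<'E'
from h import *
p,d=get_image("scene"); crop(p,160,80,360,240,4,"pics/s6.png")
go(583,-174,0,-1.6)
for f,t in((0.0,0),):pass
# waypoints contact(-171)->final
s=np.array([584,-171.]);e=np.array([590,94.])
for f in(0,.2,.4,.6,.8,.93,1): go(*(s+f*(e-s)),0,-1.6+7.6*f)
E
```

```text
clock: 8.02
ee_pos: [0.5795, -0.2245, 0.0016]
orientation: [[0.026, 1.0, 0.001], [1.0, -0.026, -0.0], [-0.0, 0.001, -1.0]]
wrist_force: [0.5, 0.2, -0.2]
grip_width: 0.0939
row [50.6  2.3  1.5] [0.001 0.    0.002]
row [53.6  3.2  1.5] [0.001 0.    0.002]
row [106.7   3.    1.5] [ 0.001  0.    -0.025]
row [159.7   2.8   1.5] [ 0.001  0.    -0.051]
row [212.7   2.6   1.5] [ 0.001  0.    -0.078]
row [265.7   2.4   1.5] [ 0.001  0.    -0.104]
row [300.2   2.3   1.4] [ 0.001  0.    -0.122]
row [318.7   2.3   1.4] [ 0.001  0.    -0.131]
```

View pics/s6.png

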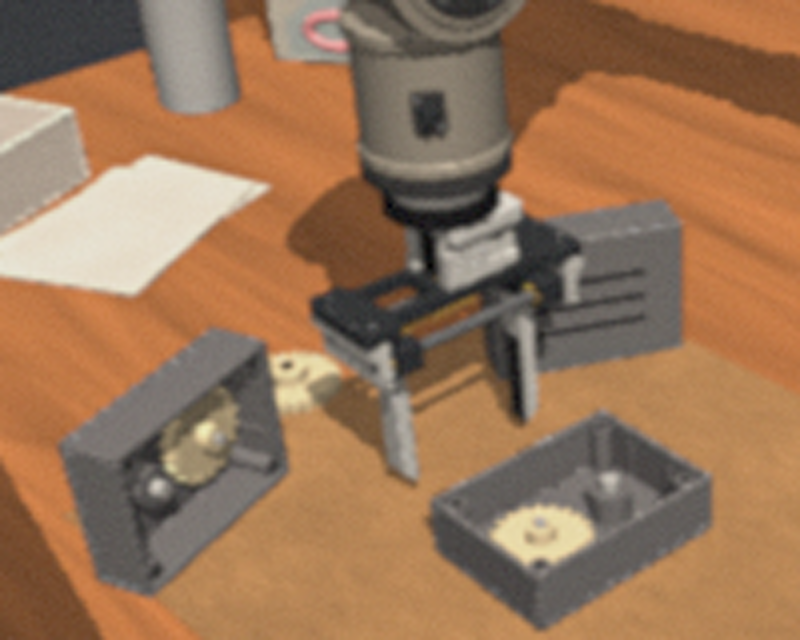

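The fingers are now behind the trailing side, tips at (412,478) and (527,418). I'll start pushing.

```bash
python3 -m crank '[[18,2,0,0,0,0,94],[34,3,0,0,0,0,94],[44,3,0,0,0,0.002,94],[50,3,0,0,0,0.002,94],[55,3,0,0,0,0.002,94],[61,3,0,0,0,0,94],[68,3,0,0,0,-0.005,94],[76,3,0,0,0,-0.01,94],[84,3,0,0,0,-0.014,94],[92,3,0,0,0,-0.018,94],[100,3,0,0,0,-0.022,94],[107,3,0,0,0,-0.025,94]]'
python3 - <<'E'
from h import *
p,d=get_image("scene"); crop(p,160,80,360,240,4,"pics/s7.png")
E
```

```text
clock: 9.57
ee_pos: [0.5847, -0.1169, 0.0007]
orientation: [[0.001, 1.0, 0.0], [1.0, -0.001, 0.0], [0.0, 0.0, -1.0]]
wrist_force: [0.4, -4.6, 2.1]
grip_width: 0.0936
```

View pics/s7.png

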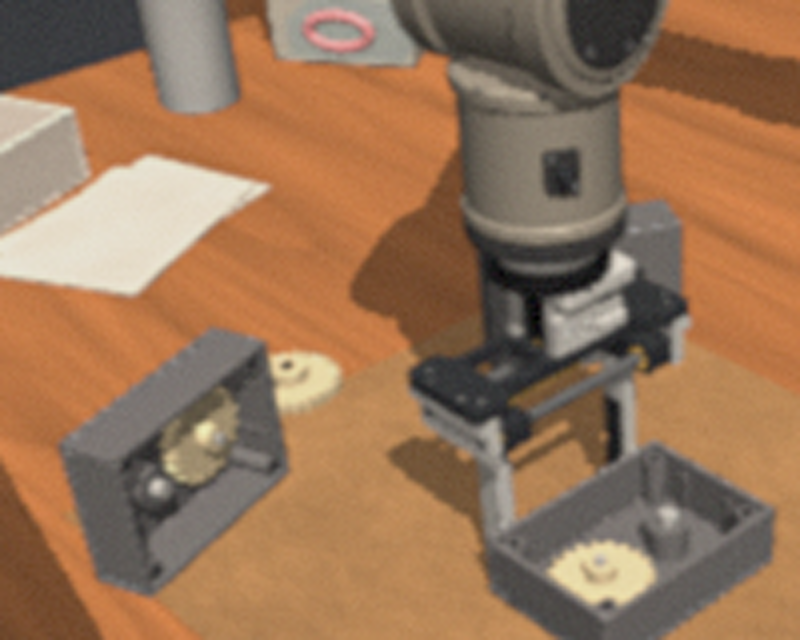

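The housing is flush on both fingers and moving with about 5 N. I'll continue, turning slowly.

```bash
python3 -m crank '[[10,0,0,0,0,-0.007,94],[22,0,0,0,0,-0.014,94],[35,1,0,0,0,-0.021,94],[48,1,0,0,0,-0.028,94],[61,1,0,0,0,-0.035,94],[74,2,0,0,0,-0.042,94],[87,2,0,0,0,-0.049,94],[100,2,0,0,0,-0.056,94],[113,3,0,0,0,-0.064,94],[125,3,0,0,0,-0.072,94],[135,3,0,0,0,-0.08,94],[140,3,0,0,0,-0.085,94]]'
python3 - <<'E'
from h import *
p,d=get_image("scene"); C=cloud("scene",d);cv2.imwrite("pics/s8.png",p)
k=(d>0)&(C[...,2]>.037)&(C[...,2]<.052)&(abs(C[...,0]-.59)<.13)&(C[...,1]>-.0)&(C[...,1]<.3)
q=C[k];print(len(q),cv2.minAreaRect((q[:,:2]*1000).astype(np.float32)))
p,d=get_image("top"); C=cloud("top",d);crop(p,195,110,355,290,4,"pics/t4.png")
k=(d>0)&(C[...,2]>.037)&(C[...,2]<.052)&(abs(C[...,0]-.59)<.13)&(C[...,1]>0.0)&(C[...,1]<.3)
q=C[k];print(len(q),cv2.minAreaRect((q[:,:2]*1000).astype(np.float32)))
E
```

```text
clock: 11.12
ee_pos: [0.5877, 0.0233, 0.0007]
orientation: [[-0.085, 0.996, -0.0], [0.996, 0.085, 0.0], [0.0, -0.0, -1.0]]
wrist_force: [0.6, -5.8, 3.6]
grip_width: 0.0942
798 ((582.9698486328125, 78.56073760986328), (153.0056610107422, 130.9183349609375), 4.447021484375)
226 ((579.12890625, 101.19694519042969), (150.6219940185547, 82.19761657714844), 4.926713943481445)
```

View pics/t4.png

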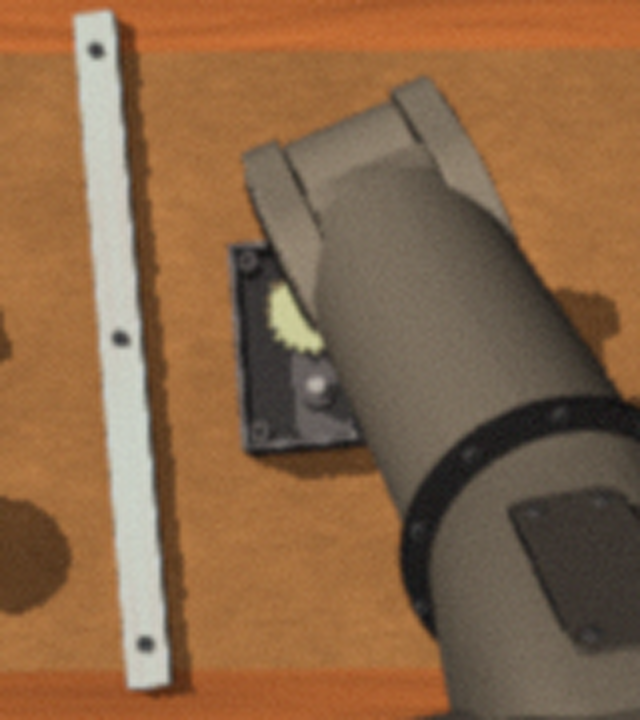

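View pics/s8.png

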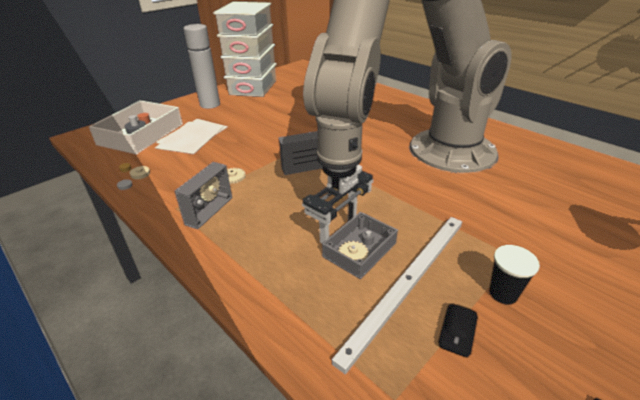

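The housing tracks squarely, with 60-70 mm still to go. I'll approach the rail slowly and turn the last degree.

```bash
python3 -m crank '[[9,0,0,0,0,-0.004,94],[19,0,0,0,0,-0.009,94],[29,0,0,0,0,-0.014,94],[39,0,0,0,0,-0.018,94],[47,0,0,0,0,-0.02,94],[53,0,0,0,0,-0.02,94],[58,0,0,0,0,-0.02,94],[62,0,0,0,0,-0.02,94],[65,0,0,0,0,-0.02,94]]'
python3 -c "
from h import *
o=manip.get_obs();n=np.array([-.1045,.9945,0]);print(n@(np.array([.586,.213,0])-o['ee_pos'])*1000,o['wrist_force'],o['torque'])"
```

```text
clock: 12.35
ee_pos: [0.5823, 0.0874, 0.0007]
orientation: [[-0.104, 0.995, -0.0], [0.995, 0.104, -0.0], [-0.0, -0.0, -1.0]]
wrist_force: [0.7, -2.3, -2.1]
grip_width: 0.0938
124.53226422709595 [ 0.7422087  -2.27442724 -2.11722937] [-5.57011240e-01 -1.34958088e-01 -3.76667511e-04]
```

```bash
python3 -m crank '[[2,0,0,0,0,0,94],[4,0,0,0,0,0,94],[5,0,0,0,0,0,94],[6,0,0,0,0,0,94]]'; python3 -m crank '[[1,0,0,0,0,0,94],[2,0,0,0,0,0,94]]'
python3 - <<'E'
from h import *
print(manip.get_obs()["torque"])
p,d=get_image("scene"); crop(p,330,200,480,300,5,"pics/s9.png")
p,d=get_image("top");crop(p,205,150,305,240,6,"pics/t5.png")
E
```

```text
clock: 12.85
ee_pos: [0.5817, 0.0933, 0.0007]
orientation: [[-0.104, 0.995, 0.0], [0.995, 0.104, 0.0], [0.0, 0.0, -1.0]]
wrist_force: [0.8, -2.7, -1.3]
grip_width: 0.0941
clock: 13.1
ee_pos: [0.5818, 0.0934, 0.0008]
orientation: [[-0.103, 0.995, 0.0], [0.995, 0.103, -0.002], [-0.002, -0.0, -1.0]]
wrist_force: [1.4, -13.9, 1.7]
grip_width: 0.094
[-3.10661974 -0.5152508   0.52212475]
```

View pics/s9.png

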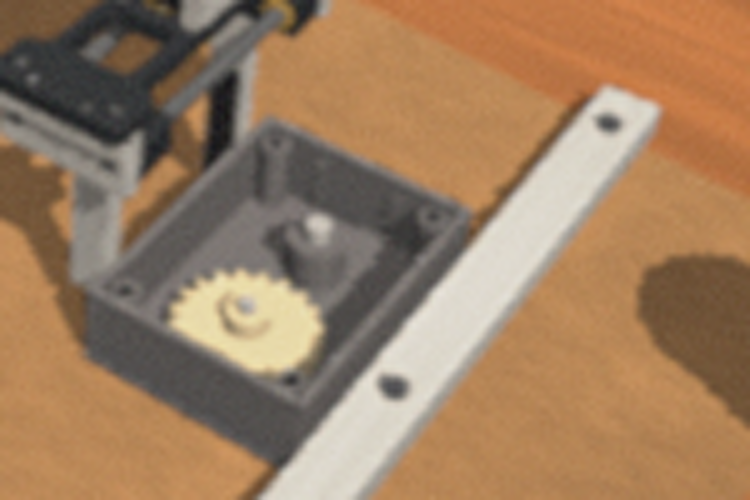

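View pics/t5.png

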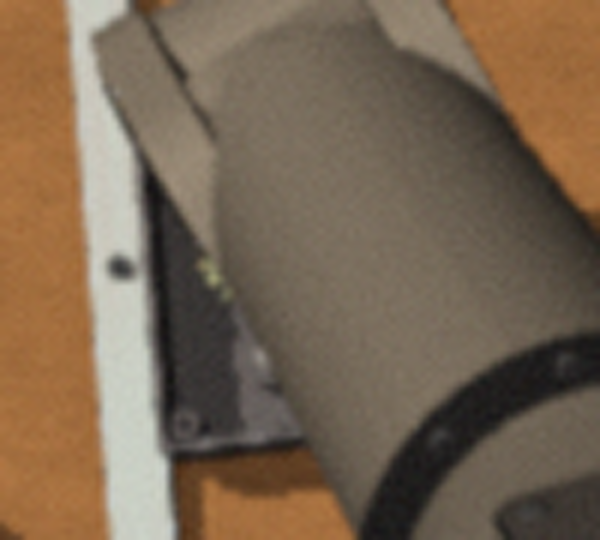

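It is touching the rail at 14 N. I'll press slightly more so both ends seat.

```bash
python3 -m crank '[[1,0,0,0,0,0,94],[2,0,0,0,0,0,94],[2,0,0,0,0,0,94],[2,0,0,0,0,0,94]]'
python3 -c "
from h import *
o=manip.get_obs();print(o['ee_pos'],o['wrist_force'],o['torque'],np.degrees(np.arctan2(o['orientation'][1,1],o['orientation'][0,1])))"
```

```text
clock: 13.7
ee_pos: [0.5818, 0.0934, 0.0008]
orientation: [[-0.102, 0.995, 0.0], [0.995, 0.102, -0.004], [-0.004, -0.0, -1.0]]
wrist_force: [2.7, -20.2, 2.5]
grip_width: 0.0939
[0.58178327 0.09344464 0.00078886] [  2.7399639  -20.19534184   2.48889631] [-4.34645438 -0.54294243  0.97057996] 5.87468341769248
```

All the force comes through the -x finger. That still lies within the side's span, so the housing should be squared against the rail. I'll retreat and inspect.

```bash
python3 -m crank '[[-6,0,0,0,0,0,94],[-20,0,0,0,0,0,94],[-45,0,0,0,0,0,94],[-70,0,-30,0,0,0,94],[-100,0,-80,0,0,0,94],[-140,0,-130,0,0,0,94],[-190,0,-160,0,0,0,94],[-240,0,-170,0,0,0,94],[-290,0,-170,0,0,0,94],[-290,0,-170,0,0,0,94],[-290,0,-170,0,0,0,94]]'
python3 - <<'E'
from h import *
for n in("scene","top"):
    p,d=get_image(n);C=cloud(n,d);cv2.imwrite(f"pics/{n}9.png",p)
    k=(d>0)&(C[...,2]>.037)&(C[...,2]<.052)&(abs(C[...,0]-.585)<.12)&(C[...,1]>.06)&(C[...,1]<.27)
    q=C[k];print(n,len(q),cv2.minAreaRect((q[:,:2]*1000).astype(np.float32)))
    if n=="top": crop(p,205,105,285,290,3.2,"pics/t6.png");crop(p,210,150,280,230,7,"pics/t7.png")
    else: crop(p,330,200,480,300,5,"pics/s10.png")
E
```

```text
clock: 15.08
ee_pos: [0.6112, -0.1909, 0.1705]
orientation: [[-0.104, 0.995, -0.0], [0.995, 0.104, 0.001], [0.001, -0.0, -1.0]]
wrist_force: [0.5, 0.0, 0.6]
grip_width: 0.094
scene 781 ((575.083740234375, 157.62200927734375), (153.22943115234375, 112.54571533203125), 6.22283411026001)
top 448 ((573.9978637695312, 156.7447052001953), (151.2367401123047, 110.34754180908203), 5.976385116577148)
```

View pics/t7.png

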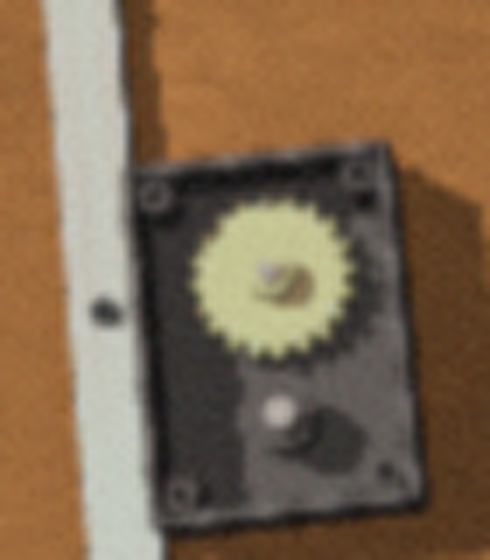

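View pics/s10.png

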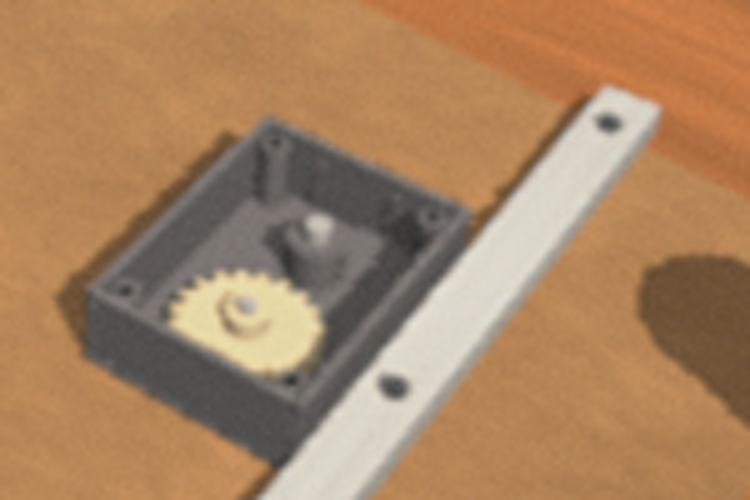

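View pics/top9.png

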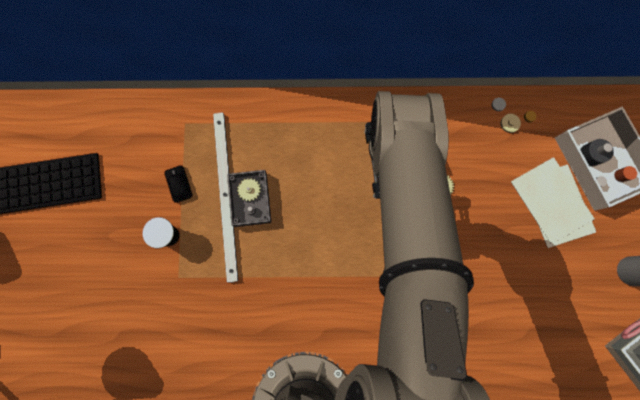

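The housing lies flush. Its yaw of 6.0-6.2° matches the rail's 5.9-6.2°, its centre is about 55 mm from the face, and no gap shows at either end in t7 ((140,170) to (160,525)). The gear, cup and mouse haven't moved.

```bash
python3 -c "
from station import manip
print(manip.hand_in())"
```

```text
the job is handed in; nothing more can be done
None
```

The housing farthest to the robot's left is now on its back with its open side up, flush against the stop rail. I pushed it over at its top rim with the open fingers, then pushed its trailing side along the bench, turning it about 8°. I never gripped or lifted it, and handed in at about 15 s of the 56 s allowed.

**Last checks:**
- **Alignment:** the housing's yaw is 6.0–6.2° and the rail's is 5.9–6.2°.
- **Contact:** its centre is about 54–55 mm from the rail face, against 55 mm for a flush fit. No gap shows in the top or scene pictures.
- **Rail ends:** the leading side lies well inside both ends of the rail.
- **Forces:** the highest wrist reading I saw was about 20 N, while seating it against the rail.
- **Bystanders:** the cup and mouse are in the same place in the pictures. The arm hides most of the gear in the last top picture; what shows of it is where it started. The arm ended clear of everything.

**Disagreements:**
- **Fingertips:** with the gripper open they end about 15 mm behind the TCP, not 14 mm ahead as stated. My first push therefore passed above the housing without touching it, and I lowered the tool 30 mm and repeated it.
- **Final press:** nearly all the force came through one finger (the one nearer the robot). I judged that enough to seat both ends, and the pictures agree.

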